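Re-shelve the pocket ledgers in reverse order

TASK

Move the four ledgers from the grey rack to the empty wooden rack so that they stand there in reverse order: the one that starts nearest the grey rack's black end goes in the wooden rack's cream-floored bay farthest from its black end, and so on, one to a bay. Set each down gently, upright between its ribs on the rack's deck with its spine to the open front as before; do not drop or knock over any ledger, and leave the box, the paperweight and the cup alone.

Things in the scene. Friction and masses are not known exactly. Their poses are not given: they have to be found in the camera images.
- ledger_red: loose red cloth-bound pocket ledger standing upright, about 0.25 kg: 26 mm thick (its y), 80 mm deep (its x, from spine to page edges), 120 mm tall (its z), cream pages. Origin at the foot of the spine, in the middle of the thickness; x points from the spine into the book (its middle is 40 mm along x), so the spine faces -x. Flat sides, to be gripped from above near the top.
- ledger_mustard: loose mustard cloth-bound pocket ledger standing upright, about 0.25 kg: 26 mm thick (its y), 80 mm deep (its x, from spine to page edges), 120 mm tall (its z), cream pages. Origin at the foot of the spine, in the middle of the thickness; x points from the spine into the book (its middle is 40 mm along x), so the spine faces -x. Flat sides, to be gripped from above near the top.
- ledger_green: loose green cloth-bound pocket ledger standing upright, about 0.25 kg: 26 mm thick (its y), 80 mm deep (its x, from spine to page edges), 120 mm tall (its z), cream pages. Origin at the foot of the spine, in the middle of the thickness; x points from the spine into the book (its middle is 40 mm along x), so the spine faces -x. Flat sides, to be gripped from above near the top.
- ledger_blue: loose blue cloth-bound pocket ledger standing upright, about 0.25 kg: 26 mm thick (its y), 80 mm deep (its x, from spine to page edges), 120 mm tall (its z), cream pages. Origin at the foot of the spine, in the middle of the thickness; x points from the spine into the book (its middle is 40 mm along x), so the spine faces -x. Flat sides, to be gripped from above near the top.
- tab_red: fixed red marker tab, 10 x 40 x 16 mm (x, y, z), at the front of the bay of the grey rack where the red ledger starts. Origin: centre of its foot, on the grey deck 8 mm above the table. x points into the bay (ledger's spine starts about 28 mm along it), y along the row to the grey rack's black end. Bays 75 mm apart; ribs, rails and end panels as on the wooden rack.
- tab_mustard: fixed mustard marker tab, 10 x 40 x 16 mm (x, y, z), at the front of the bay of the grey rack where the mustard ledger starts. Origin: centre of its foot, on the grey deck 8 mm above the table. x points into the bay (ledger's spine starts about 28 mm along it), y along the row to the grey rack's black end. Bays 75 mm apart; ribs, rails and end panels as on the wooden rack.
- tab_green: fixed green marker tab, 10 x 40 x 16 mm (x, y, z), at the front of the bay of the grey rack where the green ledger starts. Origin: centre of its foot, on the grey deck 8 mm above the table. x points into the bay (ledger's spine starts about 28 mm along it), y along the row to the grey rack's black end. Bays 75 mm apart; ribs, rails and end panels as on the wooden rack.
- tab_blue: fixed blue marker tab, 10 x 40 x 16 mm (x, y, z), at the front of the bay of the grey rack where the blue ledger starts. Origin: centre of its foot, on the grey deck 8 mm above the table. x points into the bay (ledger's spine starts about 28 mm along it), y along the row to the grey rack's black end. Bays 75 mm apart; ribs, rails and end panels as on the wooden rack.
- new_rack: fixed wooden rack. Origin under its middle, on the table; y along the row to its black end panel, x from open front to back rail. 340 mm long; deck 8 mm thick; bay middles at y = 112.5, 37.5, -37.5, -112.5 mm, cream-floored, each between ribs 44 mm apart, tops 48 mm above the table. Rail: face at x = 56, top 58 mm; end panels 70 mm tall. A ledger belongs with its spine at x = -40 mm (+-18).
- microfilm_box: bystander: loose plain cardboard box 100 x 100 x 40 mm lying on the table; origin under its centre. Leave alone.
- paperweight: bystander: loose brass paperweight, 56 mm wide, 38 mm tall; origin under its centre. Leave alone.
- pencil_cup: bystander: loose blue ceramic cup, 72 mm wide at the rim, 90 mm tall; origin under its centre. Leave alone.
There are look-alikes about, which are no part of the job. What is shaped like the ledger_green but pink is not meant. Leave any pink look-alike of the ledger_mustard alone.

How it is judged:
By the outcome, as a careful person would: the job done as asked, in the order asked, and still so for the second after the job is handed in, with the robot touching nothing.
It also fails if it takes over 115 s, if anything falls off the work surface, if the arm or the gripper's body presses on something with over 40 N, if the wrist force passes 120 N, or if a joint passes its speed limit or range.

ROBOT

A 6-joint arm with a two-finger parallel gripper is mounted at the origin on the work surface. World frame = base frame: x ahead of the robot, y to its left, z up, the work surface at z = 0. Lengths are in m, angles in rad, forces in N, time in s.
With the tool pointing down it reaches from about 0.25 to 0.725 m from the base axis. Payload 4 kg.
Tool frame: the origin (TCP) lies midway between the tips of the shut fingers; the grasp point (between the pads) lies 19 mm behind it; z points along the fingers, y is the line along which they close (so a half turn about z gives the same grasp; the last joint's range is limited). The gripper opens to 85 mm and grips with 20 to 120 N. Pads are 22 mm wide; open, the fingers measure 114 mm over their backs; the gripper's body (76 mm by 85 mm) begins 54 mm behind the grasp point. The pads swing forward as they close: fully open they stand 13 mm farther back than shut.
Start: joints at [-1.137, 0.241, 0.005, 1.335, 0, 1.571], TCP at [0.21, -0.454, 0.195] pointing down, gripper open.
Joint ranges: [-2.72, 2.72], [-1.05, 1.87], [-1.09, 1.28], [-1.99, 2.15], [-1.42, 1.44], [-3.14, 3.14]. Speed limits (rad/s): [2.79, 2.79, 3.14, 3.14, 3.14, 3.14].

INTERFACE

Orientations are given as a unit quaternion [x, y, z, w].
In Python, from workcell import bot gives the robot as it stands.
- The arm moves only by the tool move_arm, never from a script. Its argument "motion" is a list of rows, each an object of numbers: "x", "y", "z": the shift along the tool's x, y, z in cm; "yaw": the turn about the tool's z in degrees. A call has 1 to 20 rows; each row is the pose to reach, as a shift and turn from the pose commanded when the call began, along the tool's axes at that moment; what a row does not reach only later rows make up. A row lasts 1/8 s, in which the tool goes at most 62.5 mm and 10.7 degrees, less where a joint would pass 70% of its speed; a pose out of reach is approached as far as the arm can. A call with a gripper value outside its range is refused whole. "gripper" is the opening, from -1 (shut) to 1 (fully open), set as the call begins (left out, the last holds). The fingers move at their own pace and stop on an object; the grip force is fixed at half the most. Time passes only in rows, so rows that repeat a pose let the fingers close. It gives the time, the measured TCP pose, the force, the opening and the grip force at its end, in the units of the state.
- bot.get_obs(): the state, without advancing time (a new reading comes with each control period).
- bot.camera(name): name is "scene" or "top" or "wrist"; returns the picture (384x512x3 uint8, blue, green, red); there is no depth.
- bot.camera_model(name): a dict with "K" (3x3 intrinsics, pixels), "world_from_camera" (4x4, takes a point from camera to world coordinates). Camera axes: x right, y down, z forward; pixel columns grow to the right and rows downward; lengths in m; the calibration is good to about 2 mm. A picture is of the moment at which its call begins: read the wrist's pose just before it. camera_model takes no time and is no camera call; for the wrist camera it gives the pose at the moment of the call.
- bot.job_done(): hands the job in; it is judged then, once.
Trained networks look in the newest picture that a camera, given by its name, has taken for a name from the list of things; names that differ only in an ending like _2 or _b are one class to them, and where a whole thing is asked for, a point or a joint stands for the part that bears it (a point fixed in the world has none). Each returns a list of dicts, best first, with "score" (0 to 1); they miss things now and then, are a little off and sometimes report something else, mostly with a low value. They report only what shows in the picture. A call takes as long as a camera call. They do not tell look-alikes from the thing itself.
- bot.cut_out(camera, name): "mask" (384x512 bool, what is visible of it) and "centre" ([row, column] in pixels, amid what is visible of it).
The state is a dict: "clock": time; "joint_pos": joint angles; "joint_vel": joint speeds; "tau": joint torques, N m; "eef_pos": TCP position; "tool_rot": TCP orientation; "ft_force": force on the tool from outside, world axes, zero at the start; "ft_torque": the same for the moment, N m; "grip_width": finger opening in m; "grasp_force": force on a finger pad.
Only numpy, scipy, OpenCV 4.12 (cv2) and the standard library are available. Lean on these libraries where they do the work, as an engineer would, in place of code of your own. Each camera call takes 0.05 s, during which the arm holds its last target. There are 200 camera calls.

## Working session

There is one attempt and no reset: what is moved stays moved. The work goes in short steps, Python scripts to look and compute and a tool call to move; the robot and the scene stay as the last step left them, time stands still between calls to the robot, and variables do not carry over. Pictures are saved under pics/ and viewed, at most 14 in all, crops included, and the job is handed in when it is done.

Besides the shell and the picture viewer there is one more tool, called after "Call:" by a JSON object that holds its "api" and its "payload", one argument or row to a line. move_arm: Moves the arm, as the interface text tells. Its arguments: {"type":"object","properties":{"motion":{"type":"array"},"gripper":{"type":"number"}},"required":["motion"]}

```bash
mkdir -p pics; ls
python3 - <<'E'
from workcell import bot
import cv2
for n in ("top","scene"):
    cv2.imwrite(f"pics/{n}0.png",bot.camera(n))
    m=bot.camera_model(n);print(n,m["K"],m["world_from_camera"])
o=bot.get_obs();print(o)
E
```

```text
pics
top [[406.54173796   0.         251.57380589]
 [  0.         406.54173796 188.73308523]
 [  0.           0.           1.        ]] [[ 0.00495924 -0.99150622  0.12996467  0.47968484]
 [-0.99998032 -0.00541668 -0.00316649  0.00754886]
 [ 0.00384357 -0.12994641 -0.99151357  0.99366115]
 [ 0.          0.          0.          1.        ]]
scene [[382.25175304   0.         259.64612767]
 [  0.         382.25175304 194.76352838]
 [  0.           0.           1.        ]] [[ 0.09502826  0.78406944 -0.61335532  1.28018222]
 [ 0.99546583 -0.07226351  0.06185285 -0.07583972]
 [ 0.00417372 -0.61645203 -0.78738141  0.89949829]
 [ 0.          0.          0.          1.        ]]
{'clock': 0.1, 'joint_pos': array([-1.13699799e+00,  2.41340738e-01,  3.89827105e-03,  1.33517154e+00,
       -1.09072988e-05,  1.57085358e+00]), 'joint_vel': array([-1.05801669e-03, -5.59141789e-04,  2.15128803e-03,  3.60927393e-04,
        1.02923999e-03,  4.34909187e-05]), 'tau': array([-6.76268646e-04, -3.73138583e+01,  2.53010148e+01,  1.08737583e-02,
        2.69916463e-06,  2.45754717e-05]), 'eef_pos': array([ 0.20990428, -0.45314429,  0.19431547]), 'tool_rot': array([ 9.76575205e-01,  2.15174446e-01, -2.00935932e-04, -8.86366288e-04]), 'ft_force': array([ 0.32495617, -0.06437795, -0.53742803]), 'ft_torque': array([0.07792555, 0.03243861, 0.01281025]), 'grasp_force': 0.0, 'grip_width': 0.085420757508198}
```

View pics/top0.png

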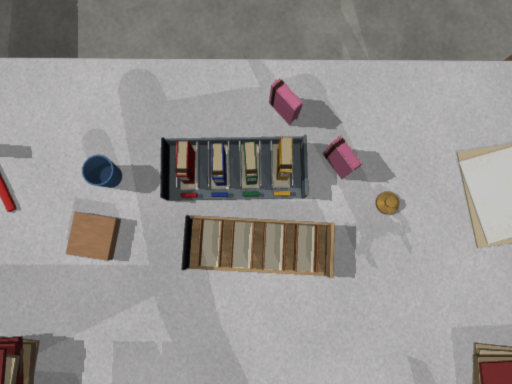

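View pics/scene0.png

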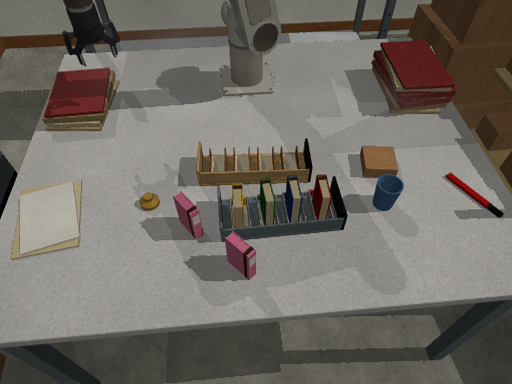

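The top view shows the grey rack at about cols 162-307, rows 136-198. Its ledgers run red (185,165), blue (218,165), green (250,162), mustard (285,158), with tabs along the front at row ~194 and the black end on the left (+y). The empty wooden rack is at about cols 183-333, rows 216-275, black end also on the left. Look-alikes are the pink books at (286,101) and (343,157), which I'll leave alone. The other red things, the book stacks at (15,360) and (495,365) and the pen at (5,190), are not ledgers.

```bash
cat > h.py <<'E'
from workcell import bot
import numpy as np, cv2
from scipy.optimize import minimize
from scipy.spatial.transform import Rotation as R
def proj(P,m):
    T=np.linalg.inv(m["world_from_camera"]);c=np.asarray(P)@T[:3,:3].T+T[:3,3]
    u=c@np.array(m["K"]).T;return u[:,:2]/u[:,2:]
def ray(u,v,z,m):
    T=np.array(m["world_from_camera"]);d=T[:3,:3]@np.linalg.inv(m["K"])@[u,v,1.]
    return T[:3,3]+d*(z-T[2,3])/d[2]
def boxfit(mask,m,x0,z0,z1,lo=(0,-.013),hi=(.08,.013)):
    """x,y,yaw of a box whose projected hull best matches the mask"""
    S=4
    big=cv2.resize(mask.astype(np.float32),None,fx=S,fy=S,interpolation=cv2.INTER_LINEAR)>.5
    def cost(p):
        c,s=np.cos(p[2]),np.sin(p[2])
        P=[(p[0]+c*a-s*b,p[1]+s*a+c*b,z) for a in(lo[0],hi[0]) for b in(lo[1],hi[1]) for z in(z0,z1)]
        h=cv2.convexHull(((proj(P,m)+.5)*S*16).astype(np.int32))
        im=np.zeros(big.shape,np.uint8);cv2.fillConvexPoly(im,h,1,shift=4);im=im>0
        return 1-(im&big).sum()/max((im|big).sum(),1)
    r=minimize(cost,x0,method="Nelder-Mead",options=dict(initial_simplex=np.array(x0)+np.array([[0,0,0],[.012,0,0],[0,.012,0],[0,0,.12]]),xatol=1e-4,fatol=1e-4))
    return r.x,1-r.fun
def toolyaw():
    o=bot.get_obs();M=R.from_quat(o["tool_rot"]).as_matrix();return o["eef_pos"],M
E
python3 - <<'E'
from h import *
im=bot.camera("top");m=bot.camera_model("top")
tabs={}
for c in "red blue green mustard".split():
    d=bot.cut_out("top","tab_"+c)
    for k in d[:2]: 
        r,q=k["centre"];print("tab",c,round(k["score"],2),np.round([q,r],1),np.round(ray(q,r,.020,m),4))
for c in "red blue green mustard".split():
    for k in bot.cut_out("top","ledger_"+c)[:2]:
        r,q=k["centre"];p=ray(q,r,.1,m)
        print(c,round(k["score"],2),np.round([q,r],1),np.round(p,3),k["mask"].sum(),*boxfit(k["mask"],m,[p[0]-.04,p[1],0],.008,.128))
for k in bot.cut_out("top","new_rack")[:1]:
    ys,xs=np.nonzero(k["mask"]);print("rack",k["score"],cv2.minAreaRect(np.c_[xs,ys].astype(np.float32)),k["centre"])
p,M=toolyaw();print(p,M.round(3))
cv2.imwrite("pics/crop.png",cv2.resize(im[125:285,150:350],None,fx=3.75,fy=3.75,interpolation=cv2.INTER_CUBIC))
E
```

```text
tab red 0.62 [188.3 196.9] [0.5866 0.1567 0.02  ]
tab green 0.53 [249.6 193.4] [0.5959 0.0091 0.02  ]
tab green 0.39 [100.3 171.8] [0.6467 0.3715 0.02  ]
tab mustard 0.59 [100.3 172.2] [0.6457 0.3715 0.02  ]
tab mustard 0.52 [280.5 192.7] [ 0.598  -0.0654  0.02  ]
red 0.75 [183.3 161. ] [0.659 0.158 0.1  ] 790 [ 0.62051672  0.15825588 -0.0180381 ] 0.9364561190403887
blue 0.8 [219.8 164.1] [0.652 0.076 0.1  ] 594 [0.61467117 0.07777852 0.06027415] 0.92425431711146
green 0.88 [280.8 101.2] [ 0.799 -0.061  0.1  ] 921 [ 0.77748309 -0.09721857  0.69762821] 0.9364574048134471
green 0.58 [246.5 160.3] [0.661 0.016 0.1  ] 493 [0.61932707 0.00561339 0.07794937] 0.9088061260006961
mustard 0.8 [282.8 153.8] [ 0.676 -0.065  0.1  ] 596 [ 0.63170187 -0.06750401 -0.04238413] 0.9105121810857472
mustard 0.68 [340.2 155.2] [ 0.674 -0.194  0.1  ] 944 [ 0.6422968  -0.22593756  0.64787378] 0.9661159158383891
rack 0.57 ((258.1929626464844, 245.54693603515625), (153.20758056640625, 56.05205154418945), 2.744955539703369) [246.0, 258.6]
[ 0.2101669  -0.45367232  0.19510154] [[ 0.907  0.42   0.   ]
 [ 0.42  -0.907  0.   ]
 [ 0.    -0.    -1.   ]]
```

View pics/crop.png

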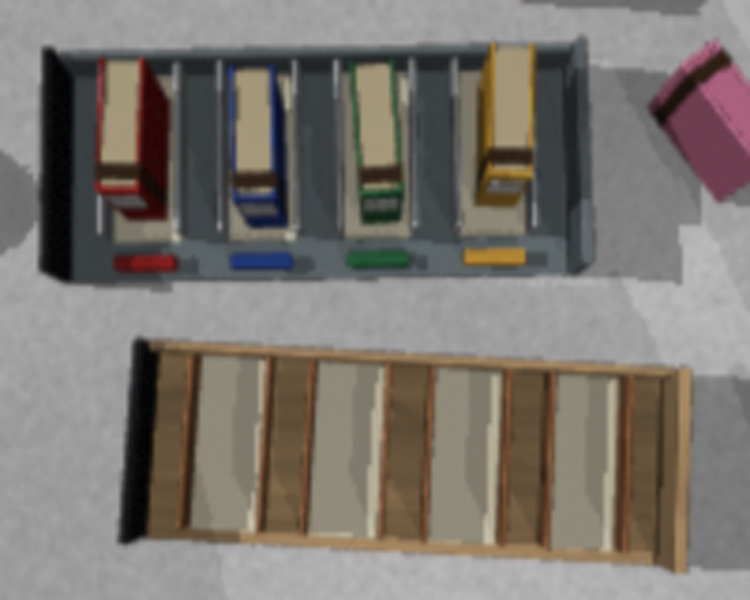

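The crop shows ledger spines facing the front (down, toward the robot) in the order red, blue, green, mustard from the black end. Tabs are at crop (146,263), (261,261), (379,258), (495,256). The wooden rack's rail is at the top (+x), and its four cream bays are empty at crop x≈227, 345, 467, 587.

Run:
```python
from h import *
m=bot.camera_model("top")
t=np.array([ray(150+a/3.75-.37,125+b/3.75-.37,.022,m)[:2] for a,b in [(146,261),(261,259),(379,257),(495,255)]]);print(t.round(4))
c,s=0,0
d=np.polyfit(t[:,1],t[:,0],1);print("grey yaw deg",np.degrees(-np.arctan(d[0])),t.mean(0))
# wooden: rib tops mid points, z=.048
w=np.array([ray(150+a/3.75-.37,125+b/3.75-.37,.048,m)[:2] for a,b in [(187,443),(266,446),(309,450),(383,452),(429,455),(505,458),(548,462),(625,464)]]);print(w.round(4))
d=np.polyfit(w[:,1],w[:,0],1);print("wood yaw",np.degrees(-np.arctan(d[0])),w.mean(0))
o=bot.get_obs();W=np.array(bot.camera_model("wrist")["world_from_camera"])
M=R.from_quat(o["tool_rot"]).as_matrix();print("cam in tool",(M.T@W[:3,:3]).round(3),(M.T@(W[:3,3]-o["eef_pos"])).round(4),bot.camera_model("wrist")["K"][0])
```

```text
[[ 0.5929  0.1559]
 [ 0.5946  0.0822]
 [ 0.5963  0.0065]
 [ 0.598  -0.068 ]]
grey yaw deg 1.3010635095158 [0.59543117 0.04415791]
[[ 0.4774  0.1239]
 [ 0.4758  0.0754]
 [ 0.4735  0.0489]
 [ 0.4725  0.0034]
 [ 0.4708 -0.0248]
 [ 0.4692 -0.0715]
 [ 0.4669 -0.0979]
 [ 0.4659 -0.1452]]
wood yaw -2.5206436039890763 [ 0.47151711 -0.01098111]
cam in tool [[ 0.001 -0.963 -0.268]
 [ 1.     0.001  0.001]
 [-0.001 -0.268  0.963]] [ 0.068  -0.0003 -0.1782] [278.66425262   0.         254.41173063]
```

Call:
{"api": "move_arm", "payload": {
  "motion": [
    {"x": 3,"y": -2,"z": -0.5,"yaw": 2},
    {"x": 7,"y": -4.7,"z": -1.5,"yaw": 4.5},
    {"x": 12,"y": -8,"z": -2.5,"yaw": 7},
    {"x": 17,"y": -11.3,"z": -3.5,"yaw": 9.5},
    {"x": 22,"y": -14.7,"z": -4.5,"yaw": 12},
    {"x": 27,"y": -18,"z": -5.5,"yaw": 14.5},
    {"x": 32,"y": -21.3,"z": -6.5,"yaw": 17},
    {"x": 37,"y": -24.7,"z": -7.5,"yaw": 19.5},
    {"x": 41,"y": -27.3,"z": -7.5,"yaw": 22},
    {"x": 44,"y": -29.3,"z": -7.5,"yaw": 24},
    {"x": 46,"y": -30.7,"z": -7.5,"yaw": 24.8},
    {"x": 46.2,"y": -30.8,"z": -7.5,"yaw": 24.8},
    {"x": 46.2,"y": -30.8,"z": -7.5,"yaw": 24.8},
    {"x": 46.2,"y": -30.8,"z": -7.5,"yaw": 24.8}
  ],
  "gripper": 0
}}

```text
clock: 2.35
eef_pos: [0.4996, 0.0089, 0.2703]
tool_rot: [1.0, 0.007, -0.0, -0.004]
ft_force: [0.2, -0.8, 0.9]
grip_width: 0.043
grasp_force: 0.0
```

Run:
```python
from h import *
m=bot.camera_model("wrist");im=bot.camera("wrist");o=bot.get_obs();print(o["eef_pos"],o["grip_width"])
np.savez("w1.npz",K=m["K"],T=m["world_from_camera"])
cv2.imwrite("pics/w1raw.png",im)
for c in "red blue green mustard".split():
    for k in bot.cut_out("wrist","ledger_"+c)[:2]:
        r,q=k["centre"];p=ray(q,r,.1,m)
        print(c,round(k["score"],2),np.round([q,r],1),np.round(p,3),k["mask"].sum(),*boxfit(k["mask"],m,[p[0]-.04,p[1],0],.008,.128))
cv2.imwrite("pics/w1.png",cv2.resize(im,(800,600),interpolation=cv2.INTER_CUBIC))
```

```text
[0.49962926 0.00899227 0.27036059] 0.042338200158457906
red 0.82 [136.5  32.1] [0.652 0.145 0.1  ] 3658 [0.62344002 0.15453198 0.0743467 ] 0.9267321687341752
blue 0.77 [202.3  35.5] [0.65  0.071 0.1  ] 2741 [0.61851389 0.0765087  0.04941458] 0.9709068262194444
green 0.77 [259.9  32.3] [0.654 0.006 0.1  ] 1805 [0.62258942 0.00383478 0.08402055] 0.969201546706465
mustard 0.89 [325.1  29.7] [ 0.657 -0.067  0.1  ] 2559 [ 0.63291818 -0.06983537 -0.03755981] 0.9612779914580335
mustard 0.58 [437.9  27.2] [ 0.661 -0.192  0.1  ] 4968 [ 0.6414105  -0.22187446  0.57149695] 0.9522995013129683
```

View pics/w1.png

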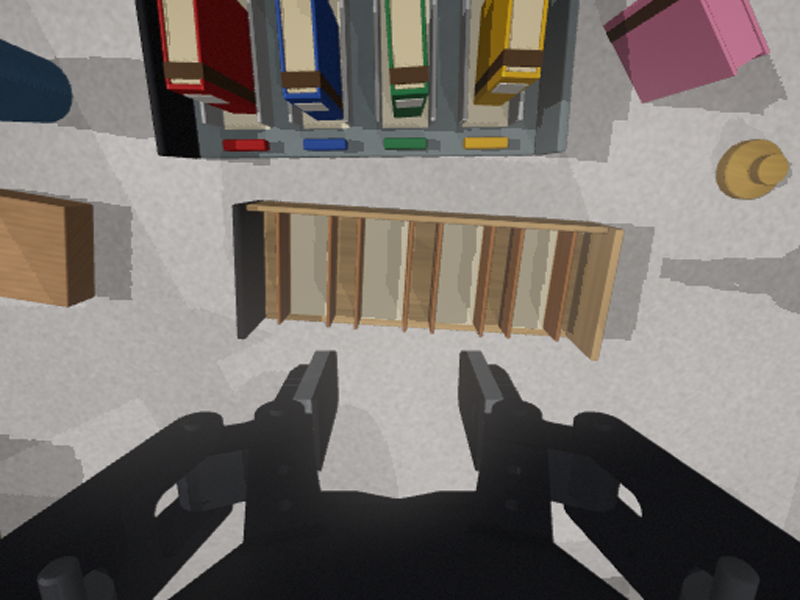

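This view shows the wooden rack at display (235-620, 200-360), with its rail on the far side (y≈210-230) and four empty cream bays. The ledgers along the top edge are in the same order as before. I'll enlarge the rack to fit its pose.

Run:
```python
import cv2
im=cv2.imread("pics/w1raw.png")
c=cv2.resize(im[125:235,145:405],None,fx=3,fy=3,interpolation=cv2.INTER_CUBIC);cv2.imwrite("pics/w1c.png",c)
```

```text
(no output)
```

View pics/w1c.png

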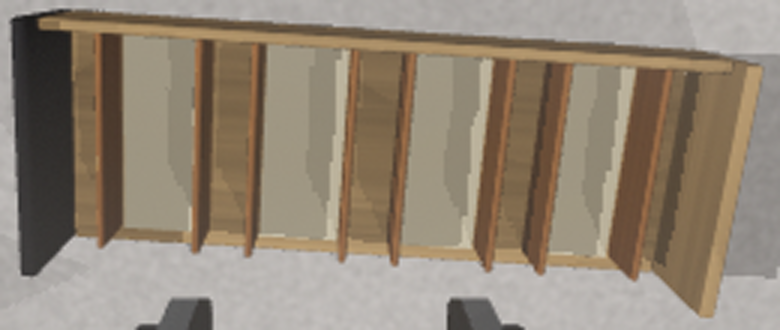

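Run:
```python
from h import *
d=np.load("w1.npz");m=dict(K=d["K"],world_from_camera=d["T"])
f=lambda a,z:ray(145+(a[0]+.5)/3-.5,125+(a[1]+.5)/3-.5,z,m)[:2]
back=[(98,35),(199,40),(255,45),(353,50),(410,55),(513,60),(570,65),(669,70)]
front=[(100,247),(195,250),(247,254),(342,261),(395,264),(489,270),(542,273),(635,278)]
B=np.array([f(a,.048) for a in back]);F=np.array([f(a,.048) for a in front])
b=(B[::2]+B[1::2])/2;g=(F[::2]+F[1::2])/2
print(b.round(4),g.round(4))
rail=np.array([f(a,.058) for a in [(45,28),(390,50),(735,72)]]);print("rail",rail.round(4))
yaw=-np.arctan(np.polyfit(rail[:,1],rail[:,0],1)[0]);print("yaw rail",np.degrees(yaw),"rib rows",[np.degrees(-np.arctan(np.polyfit(q[:,1],q[:,0],1)[0])) for q in(b,g)])
ex=np.array([np.cos(yaw),np.sin(yaw)]);ey=np.array([-ex[1],ex[0]])
mid=((b+g)/2).mean(0);o=mid+ex*((rail.mean(0)-mid)@ex-.056)
print("origin",o, "rib ends local",((b-o)@ex).mean(),((g-o)@ex).mean(),"bay y local",((b-o)@ey).round(4),((g-o)@ey).round(4))
```

```text
[[ 0.5318  0.0965]
 [ 0.5282  0.0229]
 [ 0.5247 -0.052 ]
 [ 0.5212 -0.1274]] [[ 0.4262  0.1016]
 [ 0.4226  0.027 ]
 [ 0.4188 -0.0481]
 [ 0.4155 -0.123 ]]
rail [[ 0.5363  0.1419]
 [ 0.5287 -0.0172]
 [ 0.5211 -0.1777]]
yaw rail -2.7236151958531876 rib rows [np.float64(-2.720186107883787), np.float64(-2.743768944904787)]
origin [ 0.47284976 -0.0127739 ] rib ends local 0.05367064017458379 -0.05214564722958312 bay y local [ 0.112   0.0382 -0.0367 -0.1122] [ 0.112   0.0373 -0.0379 -0.1128]
```

Wood rack pose: origin (0.4728, -0.0128), yaw -2.7°. The bay spacing agrees with the description to within about 1 mm. Next I'll take a closer look above the red and blue ledgers.

Call:
{"api": "move_arm", "payload": {
  "motion": [
    {"x": 2,"y": -3,"z": 0},
    {"x": 5,"y": -7,"z": 0},
    {"x": 8,"y": -11,"z": 0},
    {"x": 9.7,"y": -13.8,"z": 0},
    {"x": 10.2,"y": -14.5,"z": 0},
    {"x": 10.2,"y": -14.5,"z": 0},
    {"x": 10.2,"y": -14.5,"z": 0}
  ],
  "gripper": 0.4
}}

```text
invalid input at $.motion[0]: expected keys x, y, z, yaw
```

```bash
cat > look.py <<'E'
import sys
from h import *
m=bot.camera_model("wrist");im=bot.camera("wrist");o=bot.get_obs()
M=R.from_quat(o["tool_rot"]).as_matrix();yt=np.degrees(np.arctan2(M[1,0],M[0,0]))
print("eef",o["eef_pos"].round(4),"yaw",yt.round(2),"tilt",M[:,2].round(4),"w",round(o["grip_width"],4),o["clock"])
for c in sys.argv[2:]:
    for k in bot.cut_out("wrist","ledger_"+c)[:2]:
        r,q=k["centre"];p=ray(q,r,.1,m)
        if p[0]>.55 and p[1]<-.12: continue
        x,s=boxfit(k["mask"],m,[p[0]-.04,p[1],0],.008,.128)
        g=x[:2]+.04*np.array([np.cos(x[2]),np.sin(x[2])])
        d=M[:2,:2].T@(g-o["eef_pos"][:2])*100
        print(c,round(k["score"],2),"mid",g.round(4),"yaw",np.degrees(x[2]).round(1),"iou",round(s,3),"tool shift cm",d.round(2),"yaw",(yt-np.degrees(x[2])).round(1))
cv2.imwrite(f"pics/{sys.argv[1]}.png",im)
E
python3 look.py w2 red blue
```

```text
eef [0.4999 0.0097 0.2703] yaw 0.85 tilt [ 1.0e-04  8.2e-03 -1.0e+00] w 0.0427 2.65
red 0.84 mid [0.6627 0.1578] yaw 4.2 iou 0.94 tool shift cm [ 16.49 -14.57] yaw -3.4
blue 0.57 mid [0.6578 0.0785] yaw 1.7 iou 0.978 tool shift cm [15.89 -6.64] yaw -0.8
```

View pics/w2.png

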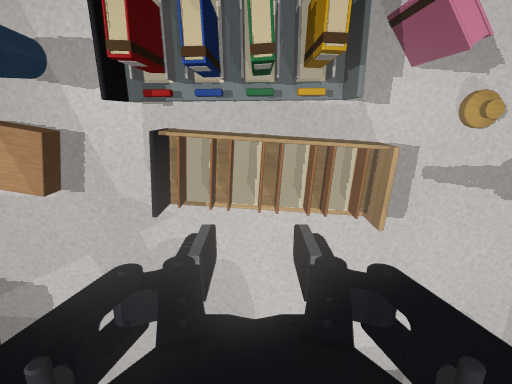

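The move was refused because every row needs a yaw, so the picture is the same view as before. Sending it again.

Call:
{"api": "move_arm", "payload": {
  "motion": [
    {"x": 2,"y": -3,"z": 0,"yaw": 0},
    {"x": 5,"y": -7,"z": 0,"yaw": 0},
    {"x": 8,"y": -11,"z": 0,"yaw": 0},
    {"x": 9.7,"y": -13.8,"z": 0,"yaw": 0},
    {"x": 10.2,"y": -14.5,"z": 0,"yaw": 0},
    {"x": 10.2,"y": -14.5,"z": 0,"yaw": 0},
    {"x": 10.2,"y": -14.5,"z": 0,"yaw": 0}
  ],
  "gripper": 0.4
}}

```text
clock: 3.62
eef_pos: [0.607, 0.0936, 0.2712]
tool_rot: [0.998, 0.061, -0.003, -0.029]
ft_force: [0.5, -0.1, -0.1]
grip_width: 0.0599
grasp_force: 0.0
```

```bash
python3 look.py w3 red blue green
```

```text
eef [0.6069 0.0938 0.2714] yaw 7.01 tilt [-0.01    0.0571 -0.9983] w 0.0599 3.675
red 0.77 mid [0.6618 0.1556] yaw -0.8 iou 0.951 tool shift cm [ 6.2  -5.46] yaw 7.8
red 0.16 mid [ 0.6315 -0.0073] yaw 58.9 iou 0.1 tool shift cm [ 1.21 10.31] yaw -51.9
blue 0.84 mid [0.6554 0.0785] yaw 2.2 iou 0.916 tool shift cm [4.63 2.1 ] yaw 4.8
blue 0.7 mid [0.6618 0.1555] yaw -0.9 iou 0.956 tool shift cm [ 6.2  -5.45] yaw 7.9
green 0.8 mid [ 0.81   -0.0706] yaw 39.3 iou 0.953 tool shift cm [18.15 18.76] yaw -32.3
green 0.78 mid [0.6603 0.007 ] yaw 5.3 iou 0.961 tool shift cm [4.24 9.25] yaw 1.7
```

View pics/w3.png

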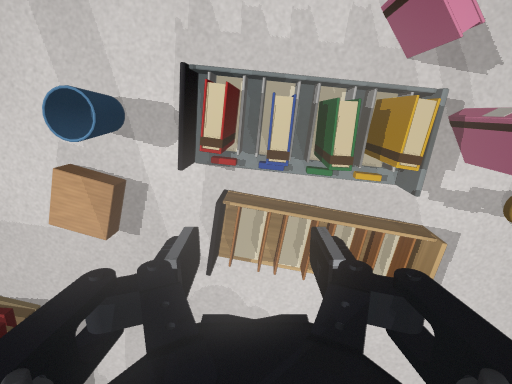

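The arm stopped short at (0.607, 0.094), slightly tilted. Checking the joints.

Run:
```python
from h import *
o=bot.get_obs();print(o["joint_pos"].round(3),o["joint_vel"].round(3),o["eef_pos"],R.from_quat(o["tool_rot"]).as_matrix().round(3),o["clock"])
```

```text
[0.121 0.473 0.535 1.636 0.057 3.141] [-0.002 -0.     0.003  0.001  0.001  0.001] [0.60690321 0.09316744 0.27175317] [[ 0.993  0.121 -0.009]
 [ 0.121 -0.991  0.057]
 [-0.002 -0.057 -0.998]] 3.825
```

Call:
{"api": "move_arm", "payload": {
  "motion": [
    {"x": 0,"y": 0,"z": 0,"yaw": 0},
    {"x": 0,"y": 0,"z": 0,"yaw": 0}
  ]
}}

```text
clock: 4.08
eef_pos: [0.6071, 0.0932, 0.2716]
tool_rot: [0.998, 0.061, -0.003, -0.029]
ft_force: [0.1, 0.4, 0.1]
grip_width: 0.0599
grasp_force: 0.0
```

Run:
```python
from h import *
o=bot.get_obs();print(o["joint_pos"].round(3),o["joint_vel"].round(3),o["eef_pos"],R.from_quat(o["tool_rot"]).as_matrix().round(3),o["clock"])
```

```text
[0.12  0.473 0.536 1.636 0.058 3.141] [ 0.002  0.002  0.002  0.002  0.    -0.001] [0.60711889 0.09319304 0.27164338] [[ 0.993  0.121 -0.009]
 [ 0.121 -0.991  0.057]
 [-0.002 -0.058 -0.998]] 4.075
```

Joint 6 is at its limit (3.14). The other half-turn of the grasp has j6 ≈ j1, so I'll turn the tool -178°.

Call:
{"api": "move_arm", "payload": {
  "motion": [
    {"x": 0,"y": 0,"z": 0,"yaw": -6},
    {"x": 0,"y": 0,"z": 0,"yaw": -16},
    {"x": 0,"y": 0,"z": 0,"yaw": -26},
    {"x": 0,"y": 0,"z": 0,"yaw": -36},
    {"x": 0,"y": 0,"z": 0,"yaw": -46},
    {"x": 0,"y": 0,"z": 0,"yaw": -56},
    {"x": 0,"y": 0,"z": 0,"yaw": -66},
    {"x": 0,"y": 0,"z": 0,"yaw": -76},
    {"x": 0,"y": 0,"z": 0,"yaw": -86},
    {"x": 0,"y": 0,"z": 0,"yaw": -96},
    {"x": 0,"y": 0,"z": 0,"yaw": -106},
    {"x": 0,"y": 0,"z": 0,"yaw": -116},
    {"x": 0,"y": 0,"z": 0,"yaw": -126},
    {"x": 0,"y": 0,"z": 0,"yaw": -136},
    {"x": 0,"y": 0,"z": 0,"yaw": -146},
    {"x": 0,"y": 0,"z": 0,"yaw": -156},
    {"x": 0,"y": 0,"z": 0,"yaw": -166},
    {"x": 0,"y": 0,"z": 0,"yaw": -174},
    {"x": 0,"y": 0,"z": 0,"yaw": -178},
    {"x": 0,"y": 0,"z": 0,"yaw": -178}
  ]
}}

```text
clock: 6.58
eef_pos: [0.6072, 0.0933, 0.2714]
tool_rot: [-0.043, 0.999, 0.029, -0.004]
ft_force: [-0.4, 0.1, 0.5]
grip_width: 0.06
grasp_force: 0.0
```

```bash
python3 look.py w4 red blue green mustard; python3 -c "
from workcell import bot
print(bot.get_obs()['joint_pos'].round(3))"
```

```text
eef [0.6072 0.0933 0.2714] yaw -175.1 tilt [-0.0095  0.0568 -0.9983] w 0.0602 6.625
red 0.77 mid [0.6609 0.1554] yaw 0.1 iou 0.945 tool shift cm [-5.88  5.72] yaw -175.2
blue 0.8 mid [0.6554 0.0787] yaw 2.9 iou 0.938 tool shift cm [-4.68 -1.87] yaw -178.0
green 0.92 mid [ 0.7695 -0.069 ] yaw -24.7 iou 0.289 tool shift cm [-14.79 -17.52] yaw -150.4
green 0.84 mid [0.6594 0.0069] yaw 3.4 iou 0.918 tool shift cm [-4.46 -9.04] yaw -178.5
mustard 0.56 mid [ 0.6718 -0.0712] yaw -2.7 iou 0.935 tool shift cm [ -5.03 -16.91] yaw -172.4
[0.121 0.474 0.536 1.636 0.058 0.035]
```

View pics/w4.png

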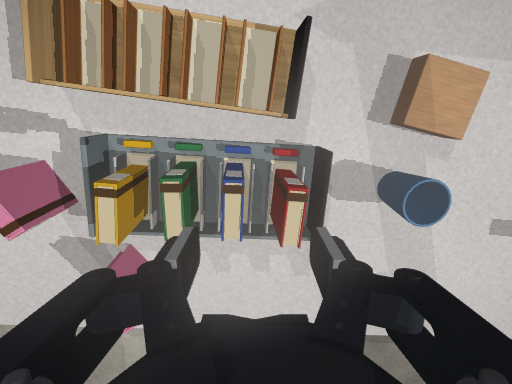

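Now the j6 ≈ 0 branch is in use, but the commanded pose kept a 3.3° sideways tilt from the clamp. The ledgers are at image (125,205) mustard, (180,200) green, (233,202) blue and (290,210) red. I'll cancel the tilt by using the mirrored clamp at j6 = -π, then come back.

Call:
{"api": "move_arm", "payload": {
  "motion": [
    {"x": 0,"y": 0,"z": 0,"yaw": -7},
    {"x": 0,"y": 0,"z": 0,"yaw": -17},
    {"x": 0,"y": 0,"z": 0,"yaw": -27},
    {"x": 0,"y": 0,"z": 0,"yaw": -37},
    {"x": 0,"y": 0,"z": 0,"yaw": -47},
    {"x": 0,"y": 0,"z": 0,"yaw": -57},
    {"x": 0,"y": -1,"z": 0,"yaw": -67},
    {"x": 0,"y": -2,"z": 0,"yaw": -77},
    {"x": 0,"y": -4,"z": -0.2,"yaw": -87},
    {"x": 0,"y": -6,"z": -0.3,"yaw": -97},
    {"x": 0,"y": -8,"z": -0.4,"yaw": -107},
    {"x": 0,"y": -10,"z": -0.5,"yaw": -117},
    {"x": 0,"y": -12,"z": -0.6,"yaw": -127},
    {"x": 0,"y": -14,"z": -0.8,"yaw": -137},
    {"x": 0,"y": -16,"z": -1,"yaw": -147},
    {"x": 0,"y": -18,"z": -1.2,"yaw": -157},
    {"x": 0,"y": -20,"z": -1.4,"yaw": -167},
    {"x": 0,"y": -22,"z": -1.4,"yaw": -175},
    {"x": 0,"y": -24,"z": -1.4,"yaw": -175},
    {"x": 0,"y": -24,"z": -1.4,"yaw": -175}
  ]
}}

```text
clock: 9.32
eef_pos: [0.6368, -0.0713, 0.2713]
tool_rot: [0.998, -0.058, -0.006, -0.003]
ft_force: [0.6, -0.5, -0.3]
grip_width: 0.0603
grasp_force: 0.0
```

```bash
cat > st.py <<'E'
from h import *
o=bot.get_obs();M=R.from_quat(o["tool_rot"]).as_matrix()
print(o["clock"],"j",o["joint_pos"].round(3),"eef",o["eef_pos"].round(4),"yaw",np.degrees(np.arctan2(M[1,0],M[0,0])).round(2),"z",M[:,2].round(4),"w",round(o["grip_width"],4),round(o["grasp_force"],1))
E
python3 st.py
```

```text
9.325 j [-0.114  0.551  0.662  1.695  0.005 -3.14 ] eef [ 0.6368 -0.0713  0.2713] yaw -6.59 z [-0.0123  0.0061 -0.9999] w 0.0603 0.0
```

The tilt is down to under 1°. Now I'll turn back and travel above the red ledger.

Call:
{"api": "move_arm", "payload": {
  "motion": [
    {"x": 0,"y": 0,"z": 0,"yaw": 7},
    {"x": 0,"y": -1,"z": 0,"yaw": 17},
    {"x": 0,"y": -2,"z": 0,"yaw": 27},
    {"x": 0,"y": -4,"z": 0,"yaw": 37},
    {"x": 0,"y": -6,"z": 0.5,"yaw": 47},
    {"x": 0,"y": -8,"z": 1,"yaw": 57},
    {"x": 0,"y": -10,"z": 1.5,"yaw": 67},
    {"x": 0,"y": -12,"z": 2,"yaw": 77},
    {"x": 0,"y": -14,"z": 2.5,"yaw": 87},
    {"x": 0,"y": -16,"z": 3,"yaw": 97},
    {"x": 0,"y": -18,"z": 3.5,"yaw": 107},
    {"x": 0,"y": -20,"z": 4,"yaw": 117},
    {"x": -0.1,"y": -21.5,"z": 4,"yaw": 127},
    {"x": -0.2,"y": -22.5,"z": 4,"yaw": 137},
    {"x": -0.2,"y": -22.8,"z": 4,"yaw": 147},
    {"x": -0.2,"y": -22.8,"z": 4,"yaw": 157},
    {"x": -0.2,"y": -22.8,"z": 4,"yaw": 166},
    {"x": -0.2,"y": -22.8,"z": 4,"yaw": 172},
    {"x": -0.2,"y": -22.8,"z": 4,"yaw": 174},
    {"x": -0.2,"y": -22.8,"z": 4,"yaw": 174}
  ]
}}

```text
clock: 11.82
eef_pos: [0.6605, 0.1553, 0.2327]
tool_rot: [0.005, 1.0, 0.003, -0.006]
ft_force: [0.0, 0.4, 0.7]
grip_width: 0.0598
grasp_force: 0.0
```

```bash
python3 st.py;python3 look.py w5 red blue
```

```text
11.825 j [0.227 0.636 0.709 1.654 0.009 0.236] eef [0.6605 0.1553 0.2327] yaw 179.43 z [-0.0119  0.0063 -0.9999] w 0.0598 0.0
eef [0.6605 0.1555 0.2327] yaw 179.45 tilt [-0.0119  0.0063 -0.9999] w 0.0597 11.875
red 0.94 mid [0.6601 0.1556] yaw -1.0 iou 0.949 tool shift cm [0.03 0.01] yaw 180.4
blue 0.96 mid [0.6564 0.0788] yaw 2.0 iou 0.957 tool shift cm [ 0.33 -7.67] yaw 177.5
blue 0.45 mid [0.6437 0.3422] yaw -2.7 iou 0.693 tool shift cm [ 1.86 18.66] yaw 182.2
```

View pics/w5.png

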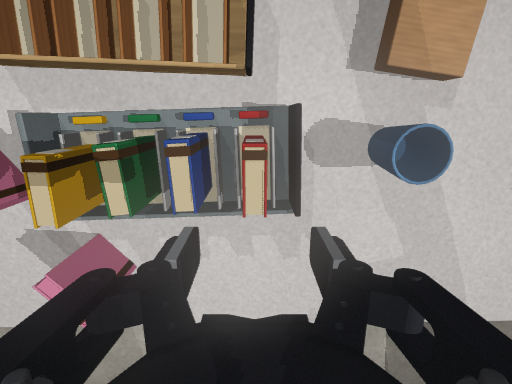

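In this close view red is centred between the fingers, with its top at about (255,180). Descending to grasp.

Call:
{"api": "move_arm", "payload": {
  "motion": [
    {"x": 0,"y": 0,"z": 2.5,"yaw": 0},
    {"x": 0,"y": 0,"z": 6,"yaw": 0},
    {"x": 0,"y": 0,"z": 9.5,"yaw": 0},
    {"x": 0,"y": 0,"z": 12.5,"yaw": 0},
    {"x": 0,"y": 0,"z": 14,"yaw": 0},
    {"x": 0,"y": 0,"z": 14.6,"yaw": 0},
    {"x": 0,"y": 0,"z": 14.6,"yaw": 0}
  ]
}}

```text
clock: 12.85
eef_pos: [0.6591, 0.157, 0.0874]
tool_rot: [0.005, 1.0, 0.003, -0.005]
ft_force: [-0.2, 0.2, 0.6]
grip_width: 0.0598
grasp_force: 0.0
```

Call:
{"api": "move_arm", "payload": {
  "motion": [
    {"x": 0,"y": 0,"z": 0,"yaw": 0},
    {"x": 0,"y": 0,"z": 0,"yaw": 0},
    {"x": 0,"y": 0,"z": 0,"yaw": 0},
    {"x": 0,"y": 0,"z": 0,"yaw": 0},
    {"x": 0,"y": 0,"z": 0,"yaw": 0}
  ],
  "gripper": -0.6
}}

```text
clock: 13.48
eef_pos: [0.6595, 0.1569, 0.0883]
tool_rot: [0.005, 1.0, 0.003, -0.005]
ft_force: [-0.1, -0.0, 5.9]
grip_width: 0.0232
grasp_force: 58.9
```

```bash
python3 st.py
```

```text
13.475 j [0.229 0.661 0.381 1.298 0.009 0.239] eef [0.6595 0.1569 0.0883] yaw 179.42 z [-0.0092  0.0068 -0.9999] w 0.0232 58.9
```

Call:
{"api": "move_arm", "payload": {
  "motion": [
    {"x": 0,"y": 0,"z": -1,"yaw": 0},
    {"x": 0,"y": 0,"z": -3.5,"yaw": 0},
    {"x": 0,"y": 0,"z": -7,"yaw": 0},
    {"x": 0,"y": 0,"z": -10.5,"yaw": 0},
    {"x": 0,"y": 0,"z": -13.5,"yaw": 0},
    {"x": 0.5,"y": -1,"z": -14.5,"yaw": 0},
    {"x": 2,"y": -3,"z": -14.5,"yaw": 0},
    {"x": 5,"y": -7,"z": -14.5,"yaw": 0.5},
    {"x": 8,"y": -11.5,"z": -14.5,"yaw": 1},
    {"x": 11,"y": -16,"z": -14.5,"yaw": 1.5},
    {"x": 14,"y": -20.5,"z": -14.5,"yaw": 2},
    {"x": 16.7,"y": -24.5,"z": -14.5,"yaw": 2.2},
    {"x": 18.3,"y": -27.3,"z": -14.5,"yaw": 2.2},
    {"x": 18.9,"y": -28.4,"z": -14.5,"yaw": 2.2},
    {"x": 18.9,"y": -28.4,"z": -14.5,"yaw": 2.2},
    {"x": 18.9,"y": -28.4,"z": -14.5,"yaw": 2.2}
  ]
}}

```text
clock: 15.48
eef_pos: [0.4688, -0.1254, 0.2317]
tool_rot: [0.024, 1.0, 0.003, -0.006]
ft_force: [0.5, -0.2, -3.2]
grip_width: 0.0229
grasp_force: 59.3
```

```bash
python3 st.py
python3 - <<'E'
from h import *
cv2.imwrite("pics/w6.png",bot.camera("wrist"))
E
```

```text
15.475 j [-0.264  0.211  0.061  1.435  0.004 -0.216] eef [ 0.4688 -0.1254  0.2317] yaw 177.28 z [-0.0123  0.0071 -0.9999] w 0.0229 59.3
```

View pics/w6.png

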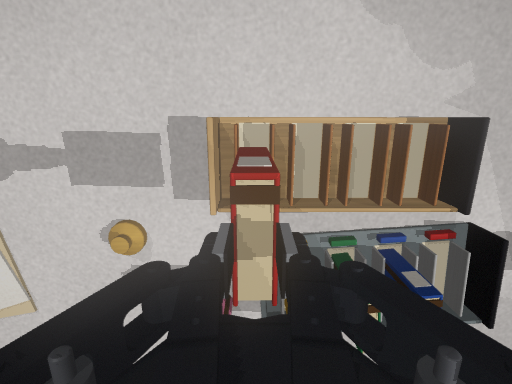

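Red is held square above the last bay, around image (255,220). I'll check that blue, at about (405,275), still stands.

Run:
```python
from h import *
m=bot.camera_model("wrist");t=bot.camera_model("top")
for x,y in((.616,.0775),(.62,.0045)):
  print(proj([(x,y,.008),(x,y,.128),(x+.08,y,.128)],m).round(),proj([(x,y,.008),(x,y,.128),(x+.08,y,.128)],t).round())
im=bot.camera("top");cv2.imwrite("pics/t7.png",cv2.resize(im[125:285,150:350],None,fx=3.75,fy=3.75,interpolation=cv2.INTER_CUBIC))
```

```text
[[385. 248.]
 [432. 295.]
 [425. 351.]] [[222. 186.]
 [218. 178.]
 [218. 142.]]
[[339. 252.]
 [370. 301.]
 [366. 356.]] [[252. 184.]
 [252. 176.]
 [252. 140.]]
```

View pics/t7.png

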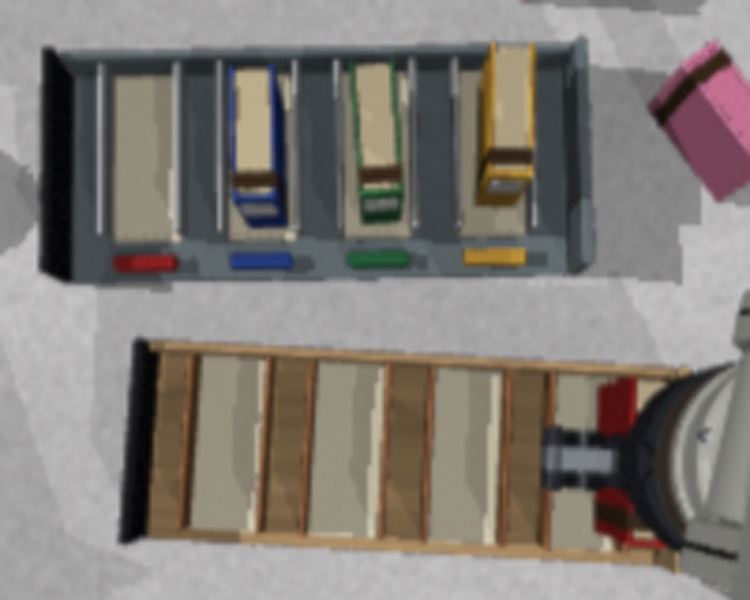

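Blue, green and mustard are standing as before, and red is over its bay. Lowering gently.

Call:
{"api": "move_arm", "payload": {
  "motion": [
    {"x": 0,"y": 0,"z": 2,"yaw": 0},
    {"x": 0,"y": 0,"z": 5,"yaw": 0},
    {"x": 0,"y": 0,"z": 8,"yaw": 0},
    {"x": 0,"y": 0,"z": 10.5,"yaw": 0},
    {"x": 0,"y": 0,"z": 12,"yaw": 0},
    {"x": 0,"y": 0,"z": 13,"yaw": 0},
    {"x": 0,"y": 0,"z": 13.6,"yaw": 0},
    {"x": 0,"y": 0,"z": 14,"yaw": 0},
    {"x": 0,"y": 0,"z": 14.2,"yaw": 0},
    {"x": 0,"y": 0,"z": 14.3,"yaw": 0},
    {"x": 0,"y": 0,"z": 14.3,"yaw": 0}
  ]
}}

```text
clock: 16.95
eef_pos: [0.467, -0.1254, 0.0894]
tool_rot: [0.024, 1.0, 0.003, -0.006]
ft_force: [0.3, 0.0, -2.9]
grip_width: 0.0231
grasp_force: 59.3
```

```bash
python3 st.py; python3 -c "
from workcell import bot
print(bot.get_obs()['ft_force'])"
```

```text
16.95 j [-0.264  0.294 -0.212  1.078  0.003 -0.216] eef [ 0.467  -0.1254  0.0894] yaw 177.21 z [-0.0115  0.0062 -0.9999] w 0.0231 59.3
[ 0.28927925  0.04306771 -2.93978688]
```

Call:
{"api": "move_arm", "payload": {
  "motion": [
    {"x": 0,"y": 0,"z": 0.08,"yaw": 0},
    {"x": 0,"y": 0,"z": 0.15,"yaw": 0},
    {"x": 0,"y": 0,"z": 0.2,"yaw": 0},
    {"x": 0,"y": 0,"z": 0.2,"yaw": 0}
  ]
}}

```text
clock: 17.45
eef_pos: [0.4671, -0.1256, 0.0883]
tool_rot: [0.024, 1.0, 0.003, -0.005]
ft_force: [-2.6, -0.6, 6.6]
grip_width: 0.0232
grasp_force: 60.4
```

Call:
{"api": "move_arm", "payload": {
  "motion": [
    {"x": 0,"y": 0,"z": 0,"yaw": 0},
    {"x": 0,"y": 0,"z": 0,"yaw": 0},
    {"x": 0,"y": 0,"z": 0,"yaw": 0},
    {"x": 0,"y": 0,"z": -1,"yaw": 0},
    {"x": 0,"y": 0,"z": -3.5,"yaw": 0},
    {"x": 0,"y": 0,"z": -7,"yaw": 0},
    {"x": 0,"y": 0,"z": -11,"yaw": 0},
    {"x": -0.5,"y": 0.6,"z": -14,"yaw": 0},
    {"x": -2,"y": 2.5,"z": -14.5,"yaw": -1},
    {"x": -5,"y": 6,"z": -14.5,"yaw": -2},
    {"x": -8.5,"y": 10,"z": -14.5,"yaw": -3},
    {"x": -12,"y": 14.3,"z": -14.5,"yaw": -4},
    {"x": -15.2,"y": 18,"z": -14.5,"yaw": -5},
    {"x": -17.3,"y": 20.6,"z": -14.5,"yaw": -5},
    {"x": -17.9,"y": 21.3,"z": -14.5,"yaw": -5},
    {"x": -17.9,"y": 21.3,"z": -14.5,"yaw": -5}
  ],
  "gripper": 0.4
}}

```text
clock: 19.45
eef_pos: [0.6575, 0.0779, 0.2311]
tool_rot: [-0.02, 1.0, 0.003, -0.006]
ft_force: [-0.5, -0.3, 0.1]
grip_width: 0.0599
grasp_force: 0.0
```

```bash
python3 st.py; python3 look.py w8 blue green
python3 - <<'E'
from h import *
im=bot.camera("top");m=bot.camera_model("top")
for k in bot.cut_out("top","ledger_red")[:1]:
    r,q=k["centre"];p=ray(q,r,.1,m);x,s=boxfit(k["mask"],m,[p[0]-.04,p[1],0],.008,.128);print("red placed",x[:2].round(4),np.degrees(x[2]).round(1),s)
cv2.imwrite("pics/t8.png",cv2.resize(im[125:285,150:350],None,fx=3.75,fy=3.75,interpolation=cv2.INTER_CUBIC))
E
```

```text
19.45 j [0.114 0.595 0.633 1.621 0.007 0.075] eef [0.6575 0.0779 0.2311] yaw -177.75 z [-0.0125  0.0059 -0.9999] w 0.0599 0.0
eef [0.6572 0.0772 0.2314] yaw -177.8 tilt [-0.0123  0.0059 -0.9999] w 0.06 19.5
blue 0.25 mid [ 0.5118 -0.0239] yaw -77.5 iou 0.3 tool shift cm [14.91 -9.55] yaw -100.3
green 0.67 mid [ 0.76   -0.0621] yaw -46.3 iou 0.477 tool shift cm [ -9.74 -14.31] yaw -131.5
green 0.63 mid [0.66   0.0071] yaw 4.5 iou 0.932 tool shift cm [-0.01 -7.01] yaw -182.3
red placed [ 0.4293 -0.1225] -3.2 0.9491180461329715
```

Red stands at its target to within about 2 mm. The tool is aligned over blue, so I'm grasping it.

Call:
{"api": "move_arm", "payload": {
  "motion": [
    {"x": 0,"y": -0.1,"z": 2.5,"yaw": 0},
    {"x": 0,"y": -0.1,"z": 6,"yaw": 0},
    {"x": 0,"y": -0.1,"z": 9.5,"yaw": 0},
    {"x": 0,"y": -0.1,"z": 12.5,"yaw": 0},
    {"x": 0,"y": -0.1,"z": 13.8,"yaw": 0},
    {"x": 0,"y": -0.1,"z": 14.3,"yaw": 0},
    {"x": 0,"y": -0.1,"z": 14.3,"yaw": 0}
  ]
}}

```text
clock: 20.58
eef_pos: [0.6566, 0.0777, 0.0893]
tool_rot: [-0.019, 1.0, 0.003, -0.005]
ft_force: [-0.4, -0.0, 0.4]
grip_width: 0.0599
grasp_force: 0.0
```

Call:
{"api": "move_arm", "payload": {
  "motion": [
    {"x": 0,"y": 0,"z": 0,"yaw": 0},
    {"x": 0,"y": 0,"z": 0,"yaw": 0},
    {"x": 0,"y": 0,"z": 0,"yaw": 0},
    {"x": 0,"y": 0,"z": 0,"yaw": 0},
    {"x": 0,"y": 0,"z": 0,"yaw": 0}
  ],
  "gripper": -0.6
}}

```text
clock: 21.2
eef_pos: [0.6568, 0.0781, 0.0897]
tool_rot: [-0.019, 1.0, 0.003, -0.005]
ft_force: [-0.8, 0.5, 4.9]
grip_width: 0.0226
grasp_force: 58.8
```

```bash
python3 st.py
```

```text
21.2 j [0.114 0.627 0.323 1.276 0.008 0.075] eef [0.6568 0.0781 0.0897] yaw -177.77 z [-0.0094  0.0068 -0.9999] w 0.0226 58.8
```

Call:
{"api": "move_arm", "payload": {
  "motion": [
    {"x": 0,"y": 0,"z": -1,"yaw": 0},
    {"x": 0,"y": 0,"z": -3.5,"yaw": 0},
    {"x": 0,"y": 0,"z": -7,"yaw": 0},
    {"x": 0,"y": 0,"z": -10.5,"yaw": 0},
    {"x": 0,"y": 0,"z": -13.5,"yaw": 0},
    {"x": 0.6,"y": -0.4,"z": -14.5,"yaw": 0},
    {"x": 2.5,"y": -1.5,"z": -14.5,"yaw": 1},
    {"x": 6,"y": -3.8,"z": -14.5,"yaw": 2},
    {"x": 10,"y": -6.3,"z": -14.5,"yaw": 3},
    {"x": 14,"y": -8.9,"z": -14.5,"yaw": 4},
    {"x": 17.2,"y": -10.9,"z": -14.5,"yaw": 5},
    {"x": 18.7,"y": -11.9,"z": -14.5,"yaw": 5},
    {"x": 19.1,"y": -12.1,"z": -14.5,"yaw": 5},
    {"x": 19.1,"y": -12.1,"z": -14.5,"yaw": 5},
    {"x": 19.1,"y": -12.1,"z": -14.5,"yaw": 5}
  ]
}}

```text
clock: 23.08
eef_pos: [0.4724, -0.0509, 0.2343]
tool_rot: [0.024, 1.0, 0.003, -0.006]
ft_force: [-0.1, 0.8, -1.7]
grip_width: 0.0225
grasp_force: 59.0
```

```bash
python3 st.py
```

```text
23.075 j [-0.111  0.188  0.04   1.435  0.005 -0.064] eef [ 0.4724 -0.0509  0.2343] yaw 177.28 z [-0.0119  0.0066 -0.9999] w 0.0225 59.0
```

Call:
{"api": "move_arm", "payload": {
  "motion": [
    {"x": 0,"y": 0,"z": 2,"yaw": 0},
    {"x": 0,"y": 0,"z": 5,"yaw": 0},
    {"x": 0,"y": 0,"z": 8,"yaw": 0},
    {"x": 0,"y": 0,"z": 10.5,"yaw": 0},
    {"x": 0,"y": 0,"z": 12,"yaw": 0},
    {"x": 0,"y": 0,"z": 13,"yaw": 0},
    {"x": 0,"y": 0,"z": 13.6,"yaw": 0},
    {"x": 0,"y": 0,"z": 14,"yaw": 0},
    {"x": 0,"y": 0,"z": 14.2,"yaw": 0},
    {"x": 0,"y": 0,"z": 14.35,"yaw": 0},
    {"x": 0,"y": 0,"z": 14.45,"yaw": 0},
    {"x": 0,"y": 0,"z": 14.5,"yaw": 0},
    {"x": 0,"y": 0,"z": 14.5,"yaw": 0}
  ]
}}

```text
clock: 24.7
eef_pos: [0.4699, -0.0505, 0.0898]
tool_rot: [0.024, 1.0, 0.003, -0.006]
ft_force: [-1.0, -0.1, -1.3]
grip_width: 0.0223
grasp_force: 59.2
```

Call:
{"api": "move_arm", "payload": {
  "motion": [
    {"x": 0,"y": 0,"z": 0.06,"yaw": 0},
    {"x": 0,"y": 0,"z": 0.1,"yaw": 0},
    {"x": 0,"y": 0,"z": 0.1,"yaw": 0}
  ]
}}

```text
clock: 25.08
eef_pos: [0.4702, -0.0505, 0.0897]
tool_rot: [0.024, 1.0, 0.003, -0.005]
ft_force: [-2.6, 0.9, 6.2]
grip_width: 0.0225
grasp_force: 60.7
```

Call:
{"api": "move_arm", "payload": {
  "motion": [
    {"x": 0,"y": 0,"z": 0,"yaw": 0},
    {"x": 0,"y": 0,"z": 0,"yaw": 0},
    {"x": 0,"y": 0,"z": 0,"yaw": 0},
    {"x": 0,"y": 0,"z": -1,"yaw": 0},
    {"x": 0,"y": 0,"z": -3.5,"yaw": 0},
    {"x": 0,"y": 0,"z": -7,"yaw": 0},
    {"x": 0,"y": 0,"z": -11,"yaw": 0},
    {"x": -0.6,"y": 0.2,"z": -14,"yaw": 0},
    {"x": -2.5,"y": 0.8,"z": -14.6,"yaw": -1},
    {"x": -6,"y": 2,"z": -14.6,"yaw": -3},
    {"x": -10,"y": 3.5,"z": -14.6,"yaw": -5},
    {"x": -14,"y": 5,"z": -14.6,"yaw": -6},
    {"x": -17,"y": 6,"z": -14.6,"yaw": -7.2},
    {"x": -18.4,"y": 6.5,"z": -14.6,"yaw": -7.2},
    {"x": -18.7,"y": 6.6,"z": -14.6,"yaw": -7.2},
    {"x": -18.7,"y": 6.6,"z": -14.6,"yaw": -7.2}
  ],
  "gripper": 0.4
}}

```text
clock: 27.08
eef_pos: [0.6612, 0.0053, 0.2328]
tool_rot: [-0.039, 0.999, 0.003, -0.006]
ft_force: [-0.5, 0.5, 1.1]
grip_width: 0.0599
grasp_force: 0.0
```

```bash
python3 st.py; python3 look.py w9 green mustard
cat > chk.py <<'E'
import sys
from h import *
im=bot.camera("top");m=bot.camera_model("top")
for c in sys.argv[2:]:
  for k in bot.cut_out("top","ledger_"+c)[:2]:
    r,q=k["centre"];p=ray(q,r,.1,m);x,s=boxfit(k["mask"],m,[p[0]-.04,p[1],0],.008,.128);print(c,"spine",x[:2].round(4),np.degrees(x[2]).round(1),round(s,3))
cv2.imwrite(f"pics/{sys.argv[1]}.png",cv2.resize(im[125:285,150:350],None,fx=3.75,fy=3.75,interpolation=cv2.INTER_CUBIC))
E
python3 chk.py t9 red blue
```

```text
27.075 j [ 0.005  0.593  0.635  1.625  0.006 -0.072] eef [0.6612 0.0053 0.2328] yaw -175.58 z [-0.0123  0.0063 -0.9999] w 0.0599 0.0
eef [0.661  0.0052 0.2331] yaw -175.59 tilt [-0.012   0.0063 -0.9999] w 0.0596 27.125
green 0.97 mid [0.6584 0.007 ] yaw 4.7 iou 0.947 tool shift cm [0.24 0.2 ] yaw -180.3
mustard 0.79 mid [ 0.6709 -0.0709] yaw -1.0 iou 0.961 tool shift cm [-0.4  -7.66] yaw -174.6
```

Call:
{"api": "move_arm", "payload": {
  "motion": [
    {"x": 0,"y": 0.1,"z": 2.5,"yaw": 0},
    {"x": 0,"y": 0.1,"z": 6,"yaw": 0},
    {"x": 0,"y": 0.1,"z": 9.5,"yaw": 0},
    {"x": 0,"y": 0.1,"z": 12.5,"yaw": 0},
    {"x": 0,"y": 0.1,"z": 14,"yaw": 0},
    {"x": 0,"y": 0.1,"z": 14.4,"yaw": 0},
    {"x": 0,"y": 0.1,"z": 14.4,"yaw": 0}
  ]
}}

```text
clock: 28.25
eef_pos: [0.6604, 0.0073, 0.0897]
tool_rot: [-0.039, 0.999, 0.003, -0.005]
ft_force: [-0.7, -0.8, 0.6]
grip_width: 0.06
grasp_force: 0.0
```

Call:
{"api": "move_arm", "payload": {
  "motion": [
    {"x": 0,"y": 0,"z": 0,"yaw": 0},
    {"x": 0,"y": 0,"z": 0,"yaw": 0},
    {"x": 0,"y": 0,"z": 0,"yaw": 0},
    {"x": 0,"y": 0,"z": 0,"yaw": 0},
    {"x": 0,"y": 0,"z": 0,"yaw": 0}
  ],
  "gripper": -0.6
}}

```text
clock: 28.88
eef_pos: [0.6605, 0.0072, 0.0903]
tool_rot: [-0.039, 0.999, 0.003, -0.005]
ft_force: [-0.7, -0.7, 5.1]
grip_width: 0.0221
grasp_force: 58.7
```

```bash
python3 st.py
```

```text
28.875 j [ 0.008  0.625  0.322  1.277  0.006 -0.069] eef [0.6605 0.0072 0.0903] yaw -175.58 z [-0.0094  0.0061 -0.9999] w 0.0221 58.7
```

Call:
{"api": "move_arm", "payload": {
  "motion": [
    {"x": 0,"y": 0,"z": -1,"yaw": 0},
    {"x": 0,"y": 0,"z": -3.5,"yaw": 0},
    {"x": 0,"y": 0,"z": -7,"yaw": 0},
    {"x": 0,"y": 0,"z": -10.5,"yaw": 0},
    {"x": 0,"y": 0,"z": -13.5,"yaw": 0},
    {"x": 0.6,"y": 0.1,"z": -14.5,"yaw": 0},
    {"x": 2.5,"y": 0.4,"z": -14.5,"yaw": 1},
    {"x": 6,"y": 1,"z": -14.5,"yaw": 3},
    {"x": 10,"y": 1.7,"z": -14.5,"yaw": 5},
    {"x": 14,"y": 2.4,"z": -14.5,"yaw": 6},
    {"x": 16.8,"y": 2.9,"z": -14.5,"yaw": 7.1},
    {"x": 18.1,"y": 3.1,"z": -14.5,"yaw": 7.1},
    {"x": 18.4,"y": 3.2,"z": -14.5,"yaw": 7.1},
    {"x": 18.4,"y": 3.2,"z": -14.5,"yaw": 7.1},
    {"x": 18.4,"y": 3.2,"z": -14.5,"yaw": 7.1}
  ]
}}

```text
clock: 30.75
eef_pos: [0.4764, 0.0241, 0.2357]
tool_rot: [0.023, 1.0, 0.003, -0.006]
ft_force: [-0.5, 0.8, -4.0]
grip_width: 0.0221
grasp_force: 59.1
```

```bash
python3 st.py; python3 chk.py t10 red blue
```

```text
30.75 j [0.046 0.191 0.047 1.438 0.007 0.092] eef [0.4764 0.0241 0.2357] yaw 177.32 z [-0.0119  0.0063 -0.9999] w 0.0221 59.1
red spine [ 0.4295 -0.124 ] -1.3 0.943
```

Call:
{"api": "move_arm", "payload": {
  "motion": [
    {"x": 0,"y": 0,"z": 2,"yaw": 0},
    {"x": 0,"y": 0,"z": 5,"yaw": 0},
    {"x": 0,"y": 0,"z": 8,"yaw": 0},
    {"x": 0,"y": 0,"z": 10.5,"yaw": 0},
    {"x": 0,"y": 0,"z": 12,"yaw": 0},
    {"x": 0,"y": 0,"z": 13,"yaw": 0},
    {"x": 0,"y": 0,"z": 13.6,"yaw": 0},
    {"x": 0,"y": 0,"z": 14,"yaw": 0},
    {"x": 0,"y": 0,"z": 14.2,"yaw": 0},
    {"x": 0,"y": 0,"z": 14.35,"yaw": 0},
    {"x": 0,"y": 0,"z": 14.45,"yaw": 0},
    {"x": 0,"y": 0,"z": 14.5,"yaw": 0},
    {"x": 0,"y": 0,"z": 14.5,"yaw": 0}
  ]
}}

```text
clock: 32.52
eef_pos: [0.4738, 0.0251, 0.0911]
tool_rot: [0.023, 1.0, 0.003, -0.006]
ft_force: [-0.3, 0.5, -3.8]
grip_width: 0.0217
grasp_force: 59.1
```

Call:
{"api": "move_arm", "payload": {
  "motion": [
    {"x": 0,"y": 0,"z": 0.06,"yaw": 0},
    {"x": 0,"y": 0,"z": 0.12,"yaw": 0},
    {"x": 0,"y": 0,"z": 0.15,"yaw": 0},
    {"x": 0,"y": 0,"z": 0.15,"yaw": 0}
  ]
}}

```text
clock: 33.02
eef_pos: [0.4741, 0.025, 0.0903]
tool_rot: [0.023, 1.0, 0.003, -0.006]
ft_force: [-2.6, 0.1, 5.8]
grip_width: 0.0218
grasp_force: 61.7
```

Call:
{"api": "move_arm", "payload": {
  "motion": [
    {"x": 0,"y": 0,"z": 0,"yaw": 0},
    {"x": 0,"y": 0,"z": 0,"yaw": 0},
    {"x": 0,"y": 0,"z": 0,"yaw": 0},
    {"x": 0,"y": 0,"z": -1,"yaw": 0},
    {"x": 0,"y": 0,"z": -3.5,"yaw": 0},
    {"x": 0,"y": 0,"z": -7,"yaw": 0},
    {"x": 0,"y": 0,"z": -11,"yaw": 0},
    {"x": -0.6,"y": -0.3,"z": -14,"yaw": 0},
    {"x": -2.5,"y": -1,"z": -14.6,"yaw": 0},
    {"x": -6,"y": -2.6,"z": -14.6,"yaw": -0.7},
    {"x": -10,"y": -4.3,"z": -14.6,"yaw": -0.7},
    {"x": -14,"y": -6,"z": -14.6,"yaw": -0.7},
    {"x": -17.5,"y": -7.5,"z": -14.6,"yaw": -0.7},
    {"x": -19.6,"y": -8.4,"z": -14.6,"yaw": -0.7},
    {"x": -20.1,"y": -8.7,"z": -14.6,"yaw": -0.7},
    {"x": -20.1,"y": -8.7,"z": -14.6,"yaw": -0.7}
  ],
  "gripper": 0.4
}}

```text
clock: 35.02
eef_pos: [0.672, -0.0721, 0.2326]
tool_rot: [0.017, 1.0, 0.003, -0.006]
ft_force: [0.5, -0.4, -1.0]
grip_width: 0.0599
grasp_force: 0.0
```

```bash
python3 st.py; python3 look.py w11 mustard; python3 chk.py t11 red blue green
```

```text
35.025 j [-0.11   0.633  0.702  1.653  0.005 -0.075] eef [ 0.672  -0.0721  0.2326] yaw 178.01 z [-0.0124  0.0065 -0.9999] w 0.0599 0.0
eef [ 0.6717 -0.0718  0.2329] yaw 178.03 tilt [-0.0121  0.0066 -0.9999] w 0.0597 35.075
mustard 0.56 mid [ 0.6715 -0.0716] yaw -1.7 iou 0.936 tool shift cm [0.02 0.02] yaw 179.7
green spine [0.4328 0.026 ] 0.4 0.818
green spine [ 0.7669 -0.04  ] -8.9 0.545
```

Call:
{"api": "move_arm", "payload": {
  "motion": [
    {"x": 0,"y": 0,"z": 2.5,"yaw": 0},
    {"x": 0,"y": 0,"z": 6,"yaw": 0},
    {"x": 0,"y": 0,"z": 9.5,"yaw": 0},
    {"x": 0,"y": 0,"z": 12.5,"yaw": 0},
    {"x": 0,"y": 0,"z": 14,"yaw": 0},
    {"x": 0,"y": 0,"z": 14.4,"yaw": 0},
    {"x": 0,"y": 0,"z": 14.4,"yaw": 0}
  ]
}}

```text
clock: 36.2
eef_pos: [0.6712, -0.0712, 0.0897]
tool_rot: [0.017, 1.0, 0.003, -0.005]
ft_force: [-0.1, -0.6, -0.8]
grip_width: 0.0598
grasp_force: 0.0
```

Call:
{"api": "move_arm", "payload": {
  "motion": [
    {"x": 0,"y": 0,"z": 0,"yaw": 0},
    {"x": 0,"y": 0,"z": 0,"yaw": 0},
    {"x": 0,"y": 0,"z": 0,"yaw": 0},
    {"x": 0,"y": 0,"z": 0,"yaw": 0},
    {"x": 0,"y": 0,"z": 0,"yaw": 0}
  ],
  "gripper": -0.6
}}

```text
clock: 36.83
eef_pos: [0.6713, -0.0713, 0.0902]
tool_rot: [0.017, 1.0, 0.003, -0.005]
ft_force: [-0.9, 0.2, 6.0]
grip_width: 0.0216
grasp_force: 58.8
```

```bash
python3 st.py
```

```text
36.825 j [-0.108  0.656  0.377  1.301  0.005 -0.074] eef [ 0.6713 -0.0713  0.0902] yaw 178.03 z [-0.0093  0.0062 -0.9999] w 0.0216 58.8
```

Call:
{"api": "move_arm", "payload": {
  "motion": [
    {"x": 0,"y": 0,"z": -1,"yaw": 0},
    {"x": 0,"y": 0,"z": -3.5,"yaw": 0},
    {"x": 0,"y": 0,"z": -7,"yaw": 0},
    {"x": 0,"y": 0,"z": -10.5,"yaw": 0},
    {"x": 0,"y": 0,"z": -13.5,"yaw": 0},
    {"x": 0.6,"y": 0.5,"z": -14.5,"yaw": 0},
    {"x": 2.4,"y": 2,"z": -14.5,"yaw": 0},
    {"x": 5.5,"y": 4.6,"z": -14.5,"yaw": 0.7},
    {"x": 9,"y": 7.5,"z": -14.5,"yaw": 0.7},
    {"x": 12.5,"y": 10.3,"z": -14.5,"yaw": 0.7},
    {"x": 16,"y": 13.2,"z": -14.5,"yaw": 0.7},
    {"x": 18.5,"y": 15.3,"z": -14.5,"yaw": 0.7},
    {"x": 19.6,"y": 16.2,"z": -14.5,"yaw": 0.7},
    {"x": 19.9,"y": 16.4,"z": -14.5,"yaw": 0.7},
    {"x": 19.9,"y": 16.4,"z": -14.5,"yaw": 0.7},
    {"x": 19.9,"y": 16.4,"z": -14.5,"yaw": 0.7}
  ]
}}

```text
clock: 38.83
eef_pos: [0.4797, 0.098, 0.2366]
tool_rot: [0.024, 1.0, 0.003, -0.006]
ft_force: [-0.3, 0.3, -2.0]
grip_width: 0.0213
grasp_force: 59.1
```

```bash
python3 st.py; python3 chk.py t12 red blue green
```

```text
38.825 j [0.196 0.215 0.08  1.446 0.008 0.244] eef [0.4797 0.098  0.2366] yaw 177.26 z [-0.0121  0.0061 -0.9999] w 0.0213 59.1
red spine [ 0.4291 -0.1231] -3.1 0.906
blue spine [ 0.43   -0.0463] -2.8 0.925
green spine [0.4333 0.0285] -2.6 0.916
green spine [ 0.7776 -0.0975] 40.9 0.936
```

Call:
{"api": "move_arm", "payload": {
  "motion": [
    {"x": 0,"y": 0,"z": 2,"yaw": 0},
    {"x": 0,"y": 0,"z": 5,"yaw": 0},
    {"x": 0,"y": 0,"z": 8,"yaw": 0},
    {"x": 0,"y": 0,"z": 10.5,"yaw": 0},
    {"x": 0,"y": 0,"z": 12,"yaw": 0},
    {"x": 0,"y": 0,"z": 13,"yaw": 0},
    {"x": 0,"y": 0,"z": 13.6,"yaw": 0},
    {"x": 0,"y": 0,"z": 14,"yaw": 0},
    {"x": 0,"y": 0,"z": 14.2,"yaw": 0},
    {"x": 0,"y": 0,"z": 14.35,"yaw": 0},
    {"x": 0,"y": 0,"z": 14.45,"yaw": 0},
    {"x": 0,"y": 0,"z": 14.5,"yaw": 0},
    {"x": 0,"y": 0,"z": 14.55,"yaw": 0},
    {"x": 0,"y": 0,"z": 14.55,"yaw": 0}
  ]
}}

```text
clock: 40.78
eef_pos: [0.4773, 0.0995, 0.0915]
tool_rot: [0.023, 1.0, 0.003, -0.006]
ft_force: [-0.9, -0.4, -2.8]
grip_width: 0.0222
grasp_force: 59.1
```

Call:
{"api": "move_arm", "payload": {
  "motion": [
    {"x": 0,"y": 0,"z": 0.06,"yaw": 0},
    {"x": 0,"y": 0,"z": 0.12,"yaw": 0},
    {"x": 0,"y": 0,"z": 0.15,"yaw": 0},
    {"x": 0,"y": 0,"z": 0.15,"yaw": 0}
  ]
}}

```text
clock: 41.28
eef_pos: [0.4774, 0.0996, 0.0903]
tool_rot: [0.023, 1.0, 0.003, -0.006]
ft_force: [-1.2, 0.0, 0.4]
grip_width: 0.0217
grasp_force: 60.0
```

Call:
{"api": "move_arm", "payload": {
  "motion": [
    {"x": 0,"y": 0,"z": 0,"yaw": 0},
    {"x": 0,"y": 0,"z": 0,"yaw": 0},
    {"x": 0,"y": 0,"z": 0,"yaw": 0},
    {"x": 0,"y": 0,"z": -1,"yaw": 0},
    {"x": 0,"y": 0,"z": -3.5,"yaw": 0},
    {"x": 0,"y": 0,"z": -7,"yaw": 0},
    {"x": 0,"y": 0,"z": -11,"yaw": 0},
    {"x": 0,"y": 0.5,"z": -14,"yaw": 0},
    {"x": 1,"y": 3,"z": -14.6,"yaw": 0},
    {"x": 2,"y": 7,"z": -14.6,"yaw": 0},
    {"x": 3,"y": 11,"z": -14.6,"yaw": 0},
    {"x": 4,"y": 15,"z": -14.6,"yaw": 0},
    {"x": 5,"y": 19,"z": -14.6,"yaw": 0},
    {"x": 5,"y": 21,"z": -14.6,"yaw": 0},
    {"x": 5,"y": 21,"z": -14.6,"yaw": 0},
    {"x": 5,"y": 21,"z": -14.6,"yaw": 0}
  ],
  "gripper": 0.4
}}

```text
clock: 43.28
eef_pos: [0.4392, 0.3098, 0.2379]
tool_rot: [0.024, 1.0, 0.003, -0.006]
ft_force: [-0.2, -0.1, 0.5]
grip_width: 0.0598
grasp_force: 0.0
```

```bash
python3 st.py; python3 chk.py t13 red blue green mustard
```

```text
43.275 j [0.607 0.309 0.208 1.476 0.011 0.655] eef [0.4392 0.3098 0.2379] yaw 177.27 z [-0.0119  0.0057 -0.9999] w 0.0598 0.0
red spine [ 0.4288 -0.1219] -4.1 0.901
red spine [0.5531 0.0769] 0.8 0.139
blue spine [ 0.4299 -0.0468] -1.9 0.927
blue spine [0.6062 0.3655] -24.0 0.692
green spine [ 0.7769 -0.0982] 40.8 0.948
green spine [0.4346 0.028 ] -2.5 0.865
mustard spine [ 0.6431 -0.2257] 36.5 0.959
```

View pics/t13.png

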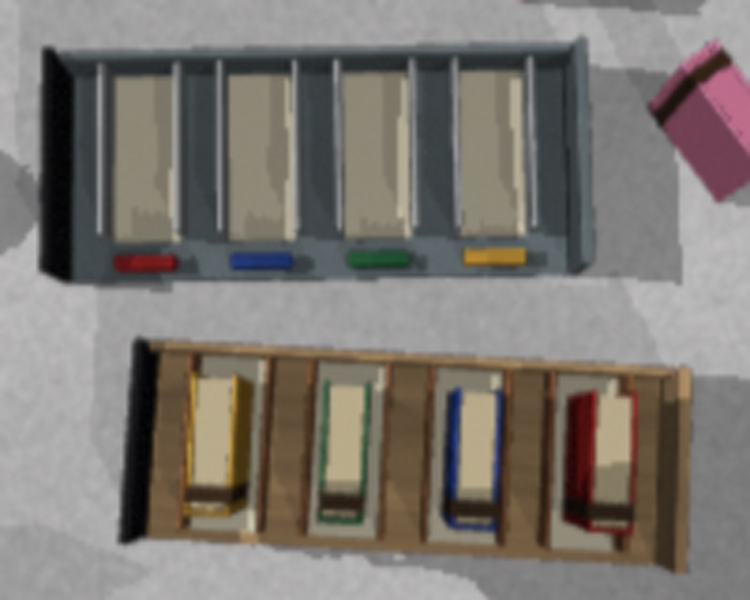

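All four ledgers stand upright in the wooden rack, from the black end: mustard (217,445), green (343,450), blue (473,455), red (603,460). Spines face the front, and the grey rack is empty. Handing in.

```bash
python3 -c "
from workcell import bot
print(bot.job_done())"
```

```text
the job is handed in; nothing more can be done
None
```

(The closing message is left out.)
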